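Park the rotary tool upright in its dock

ROBOT

A 6-joint arm with a two-finger parallel gripper is mounted at the origin on the work surface. World frame = base frame: x ahead of the robot, y to its left, z up, the work surface at z = 0. Lengths are in m, angles in degrees, forces in N, time in s.
With the tool pointing down it reaches from about 0.25 to 0.725 m from the base axis. Payload 9.7 kg.
Tool frame: the origin (TCP) lies midway between the tips of the shut fingers; the grasp point (between the pads) lies 19 mm behind it; z points along the fingers, y is the line along which they close (so a half turn about z gives the same grasp; the last joint's range is limited). The gripper opens to 85 mm and grips with 20 to 120 N. Pads are 22 mm wide; open, the fingers measure 114 mm over their backs; the gripper's body (76 mm by 85 mm) begins 54 mm behind the grasp point. The pads swing forward as they close: fully open they stand 13 mm farther back than shut.
Start: joints at [73.396, 4.979, 10.078, 95.1, 0, 90], TCP at [0.157, 0.527, 0.231] pointing down, gripper open.
Joint ranges: [-179.16, 179.16], [-48.56, 103.87], [-65.8, 70.77], [-126.05, 130.52], [-82.76, 87.17], [-180, 180]. Speed limits (degrees/s): [127.2, 127.2, 147.25, 180, 180, 180].

INTERFACE

Orientations are given as [roll, pitch, yaw] about the fixed x, y, z axes, in that order (R = Rz(yaw) Ry(pitch) Rx(roll)).
In Python, from workcell import readout, imaging, bot, spotter gives the robot as it stands.
- The arm moves only by the shell command python3 -m jog 'ROWS' [FORCE]. ROWS is JSON, a list of rows, each an object with "rotation": the turn, a rotation vector about the world's x, y, z in degrees, a list of three; "translation": the shift along the world's x, y, z in mm, a list of three; "grip": the finger opening in mm, from 0 to 85.4. In form: [{"rotation": [wx, wy, wz], "translation": [dx, dy, dz], "grip": grip}, ...]. A call has 1 to 20 rows; each row is the pose to reach, as a shift and turn from the pose commanded when the call began; what a row does not reach only later rows make up. A row lasts 1/10 s, in which the tool goes at most 50 mm and 8.59 degrees, less where a joint would pass 70% of its speed; a pose out of reach is approached as far as the arm can. A call with a gripper value outside its range is refused whole. The fingers move at their own pace and stop on an object; FORCE is the grip in N (left out, the last holds). Time passes only in rows, so rows that repeat a pose let the fingers close. It gives the time, the measured TCP pose, the force, the opening and the grip force at its end, in the units of the state.
- readout.get_obs(): the state, without advancing time (a new reading comes with each control period).
- imaging.camera(name): name is "side" or "top" or "wrist"; returns (picture, depth): 384x512x3 uint8, red, green, blue; 384x512 float32, m along the optical axis (not along the pixel's ray), 0 where there is no reading.
- imaging.camera_info(name): a dict with "vertical_fov" (degrees; the focal length in pixels is half the picture's height over the tangent of half this angle, whatever the lens; pixels are square), "cx", "cy" (the principal point, pixels), "k1" (the pictures are not rectified: a ray, as slopes to the right and down, at radius r is drawn at 1 + k1 r^2 times it, then the intrinsics apply), "extrinsics" (4x4, takes a point from camera to world coordinates); the wrist camera has in their place "tool_from_camera" (4x4, takes a point from camera to tool coordinates, whose origin is the TCP and whose axes are the flange's). Camera axes: x right, y down, z forward; pixel columns grow to the right and rows downward; lengths in m; the calibration is good to about 2 mm. A picture is of the moment at which its call begins: read the wrist's pose just before it. camera_info takes no time and is no camera call.
- bot.job_done(): hands the job in; it is judged then, once.
Trained networks look in the newest picture that a camera, given by its name, has taken for a name from the list of things; names that differ only in an ending like _2 or _b are one class to them, and where a whole thing is asked for, a point or a joint stands for the part that bears it (a point fixed in the world has none). Each returns a list of dicts, best first, with "confidence" (0 to 1); they miss things now and then, are a little off and sometimes report something else, mostly with a low value. They report only what shows in the picture. A call takes as long as a camera call.
- spotter.spot_in(camera, target): "box" ([centre column, centre row, width, height] in pixels, round what is visible of it).
- spotter.mark_of(camera, target): "uv" ([column, row] in pixels: a listed point, or the origin of a listed thing).
The state is a dict: "time": time; "q": joint angles; "qd": joint speeds; "joint_efforts": joint torques, N m; "ee_pos": TCP position; "tcp_rot": TCP orientation; "wrist_force": force on the tool from outside, world axes, zero at the start; "torque": the same for the moment, N m; "opening": finger opening in m; "grasp_force": force on a finger pad.
Only numpy, scipy, OpenCV 4.12 (cv2) and the standard library are available. Lean on these libraries where they do the work, as an engineer would, in place of code of your own. Each camera call takes 0.05 s, during which the arm holds its last target. There are 200 camera calls.

TASK

Take the tool carrier by its grip fin, lift it clear of the bench and, by rolling the carrier, bring the loose top-heavy rotary tool in its cradle away from its stop to the middle of its swing; keep it balanced there for four seconds before you carry it off. Then carry it over to the dock with the tool kept upright, steady it right above the dock for two seconds, and lower it gently so that the foot stands flat and straight on the dock plate with the tool between the fork posts, and let go. Do not touch the tool itself, do not use the posts to set it upright, and leave the other things on the bench alone.

Things in the scene. Friction and masses are not known exactly. Their poses are not given: they have to be found in the camera images.
- carrier: Loose tool carrier: dark steel foot 10 mm thick (x -145 to 165 mm; 110 mm wide behind x = 15, 36 mm in front), grey ballast block behind (x -135 to -75, top z 46 mm), black grip fin in the middle, tool in front. 0.55 kg without tool; balances about under the fin. Origin: underside, under the fin; x from ballast to tool (within 0.25 rad of away from the robot at the start), y left, z up
- grip_fin (a point): Grip point in the carrier's black upright fin (50 mm along x, 22 mm thick along y, top 104 mm above the underside): 82 mm straight above the carrier's origin, axes as the carrier's; fingers close along y
- cradle (a joint): Tool lean on the carrier, rad, about the carrier's x (right hand: + leans the top to -y); 0 = square to the foot; stops at +-0.30, starts resting at the + stop. No spring, lock or dry friction; damping 0.14 N m s/rad. Top-heavy: gravity moment 0.24 N m per rad off vertical, inertia 0.003 kg m2; topples with time constant 0.6 s. Rolling the carrier the other way tips it back
- grinder: Rotary tool standing motor end up in the cradle ring between two aluminium cheeks (x = 82, 158 mm on the carrier, top z 90 mm): grey and black body 52 mm across, 0.30 kg (varies 20 percent) + ring 0.04 kg. Origin: on the pivot, in the carrier frame at x = 120, z = 75 mm. z runs up the tool, from -60 mm (collet end) to +170 mm (top)
- dock: Parking dock, fixed: aluminium plate 310 x 130 mm, 8 mm thick, with a fork of two steel posts. Origin: on the plate's underside; x points to the fork (within 0.25 rad of away from the robot), z up. Parked, the carrier's origin lies 8 mm straight above the dock's, x axes alike, the tool between the posts
- dock_fork (a point): Midpoint between the dock's two posts (30 x 16 mm), 120 mm along x and 160 mm above the dock's origin. The inner faces are at y = +-34 mm up to here, then rubber lead-ins flare out up to z = 184 mm. The parked tool has 8 mm free on either side, so the posts stop its lean at about 0.1 rad
- jar_lid: Bystander, to be left alone: white plastic jar lid lying open side up, 84 mm wide, 16 mm high. Origin at its underside
- tape_roll: Bystander, to be left alone: beige roll of tape lying flat, 90 mm across, 24 mm high. Origin at its underside
- cleaner_can: Bystander, to be left alone: aluminium spray can, 52 mm across, 140 mm high. Origin at its underside

How it is judged (in metres and radians):
On the way, in this order (a step that is already met when the one before it is completed fails the run):
1. carrier lifted at least 30 mm off the bench, away from the dock, tool kept within 0.13 rad of the middle of its swing and touching nothing, for 4 s (height (world z) of carrier above 0.03 m and horizontal distance between carrier and dock above 0.2 m and contact force between grinder and anything else below 0.3 N and value of joint cradle between -0.13 and 0.13 rad), for 4 s.
2. carrier above the dock (within 40 mm sideways, its underside over 30 mm high), tool within 0.13 rad of the middle of its swing and touching nothing, for 2 s (height (world z) of carrier above 0.03 m and horizontal distance between carrier and dock below 0.04 m and contact force between grinder and anything else below 0.3 N and value of joint cradle between -0.13 and 0.13 rad), for 2 s.
At the end, for the whole second after the job is handed in: The carrier stands flat on the dock plate, its origin within 20 mm sideways of the dock's, aligned within 0.12 rad, the tool between the posts and within 0.22 rad of the middle of its swing, everything at rest and released (horizontal distance between carrier and dock below 0.02 m and z of carrier in the frame of dock between 0.004 and 0.014 m and x of grinder in the frame of dock above 0.09 m and angle between the x axis of carrier and the x axis of dock, either way round below 0.12 rad and angle between carrier's own z axis and vertical below 0.05 rad and linear speed of carrier below 0.03 m/s and angular speed of grinder below 0.2 rad/s and value of joint cradle between -0.22 and 0.22 rad); the robot touches nothing.
It fails at once if tool leaning more than 0.22 rad from the middle of its swing within 0.2 m of the dock (horizontal distance between carrier and dock below 0.2 m and (value of joint cradle above 0.22 rad or value of joint cradle below -0.22 rad)).
It fails at once if robot touches the tool (contact force between any of the arm, the fingers and grinder above 1 N).
It fails at once if carrier dropped or flung (over 0.6 m/s) (linear speed of carrier above 0.6 m/s).
It fails at once if carrier tipped over 0.7 rad (angle between carrier's own z axis and vertical above 0.7 rad).
It fails at once if a bystander moved over 30 mm (distance of any of jar_lid, tape_roll, cleaner_can from where it was at the start of the episode above 0.03 m).
It also fails if it takes over 72 s, if anything falls off the work surface, if the arm or the gripper's body presses on something with over 40 N, if the wrist force passes 120 N, or if a joint passes its speed limit or range.

## Working session

There is one attempt and no reset: what is moved stays moved. The work goes in short steps, Python scripts to look and compute and a shell command to move; the robot and the scene stay as the last step left them, time stands still between calls to the robot, and variables do not carry over. Pictures are saved under pics/ and viewed, at most 10 in all, crops included, and the job is handed in when it is done.

```bash
mkdir -p pics; cat > h.py <<'E'
import numpy as np, cv2
from workcell import readout, imaging, bot, spotter
from scipy.spatial.transform import Rotation as Ro
def toolT():
    o=readout.get_obs(); T=np.eye(4); T[:3,:3]=Ro.from_euler('xyz',o['tcp_rot'],degrees=True).as_matrix(); T[:3,3]=o['ee_pos']; return T
def cam(name):
    i=imaging.camera_info(name); T=i['extrinsics'] if 'extrinsics' in i else toolT()@np.array(i['tool_from_camera'])
    return i,np.array(T)
def rays(i,uv):
    uv=np.asarray(uv,float).reshape(-1,2); f=192/np.tan(np.radians(i['vertical_fov'])/2)
    d=np.c_[(uv[:,0]-i['cx'])/f,(uv[:,1]-i['cy'])/f]; s=d.copy()
    for _ in range(8): s=d/(1+i['k1']*(s**2).sum(1,keepdims=True))
    return np.c_[s,np.ones(len(s))]
def cloud(name):
    i,T=cam(name); p,d=imaging.camera(name)
    v,u=np.mgrid[:384,:512]; r=rays(i,np.c_[u.ravel(),v.ravel()])*d.reshape(-1,1)
    return p,d,(r@T[:3,:3].T+T[:3,3]).reshape(384,512,3)
def save(p,n): cv2.imwrite('pics/'+n,p[:,:,::-1])
E
python3 - <<'E'
from h import *
np.set_printoptions(precision=3,suppress=True)
o=readout.get_obs(); print(o)
P=[]
for n in ['side','top','wrist']:
    i,T=cam(n); print(n,i['vertical_fov'],T)
    p,d,X=cloud(n); P.append(p)
    for t in ['carrier','grip_fin','grinder','dock','dock_fork','jar_lid','tape_roll','cleaner_can']:
        r=spotter.mark_of(n,t)[:1]
        for a in r:
            u,v=np.round(a['uv']).astype(int); 
            print(t,a['confidence'],u,v,X[min(max(v,0),383),min(max(u,0),511)])
print(imaging.camera_info('wrist')['tool_from_camera'])
save(cv2.resize(np.vstack([np.hstack(P[:2]),np.hstack([P[2],P[2]*0])]),(800,600)),'a.png')
E
```

```text
{'time': 0.0, 'q': array([73.396,  5.011, 10.034, 95.1  , -0.001, 90.002]), 'qd': array([-0.096, -0.052, -0.017,  0.047,  0.098, -0.006]), 'joint_efforts': array([  0.001, -52.039,  46.481,   0.017,   0.   ,   0.   ]), 'ee_pos': array([0.157, 0.527, 0.231]), 'tcp_rot': array([-179.923,    0.001,  163.394]), 'wrist_force': array([-0.868,  1.192, -0.734]), 'torque': array([0.012, 0.025, 0.069]), 'grasp_force': 0.0, 'opening': 0.08560699160549892}
side 43.23320203413495 [[ 0.993 -0.066  0.095  0.51 ]
 [-0.115 -0.625  0.772 -0.804]
 [ 0.009 -0.778 -0.628  0.773]
 [ 0.     0.     0.     1.   ]]
carrier 0.9 218 174 [0.513 0.201 0.012]
grip_fin 0.8 214 150 [0.507 0.205 0.085]
grinder 0.97 263 143 [0.63  0.2   0.101]
dock 0.64 238 312 [ 0.532 -0.235  0.007]
dock_fork 0.93 304 253 [ 0.659 -0.205  0.126]
jar_lid 0.97 189 234 [ 0.438 -0.005  0.002]
tape_roll 0.78 256 225 [0.593 0.011 0.001]
cleaner_can 0.61 333 216 [ 0.766 -0.015  0.035]
top 45.559204755297586 [[ 0.064 -0.973  0.22   0.382]
 [-0.998 -0.064  0.009  0.009]
 [ 0.006 -0.22  -0.975  1.086]
 [ 0.     0.     0.     1.   ]]
carrier 0.7 169 225 [0.506 0.203 0.08 ]
grip_fin 0.58 162 220 [0.513 0.215 0.102]
grinder 0.89 162 172 [0.609 0.215 0.154]
dock 0.92 352 228 [ 0.537 -0.221  0.005]
dock_fork 0.76 379 165 [ 0.7   -0.288 -0.001]
jar_lid 0.76 261 267 [ 0.431 -0.009  0.008]
tape_roll 0.94 258 198 [ 0.597  0.009 -0.005]
cleaner_can 0.98 262 128 [0.753 0.01  0.064]
wrist 70.91765581284736 [[ 0.286  0.91   0.302  0.079]
 [ 0.958 -0.271 -0.09   0.551]
 [-0.     0.315 -0.949  0.374]
 [ 0.     0.     0.     1.   ]]
[[ 0.    -0.949 -0.315  0.082]
 [ 1.     0.    -0.     0.   ]
 [ 0.    -0.315  0.949 -0.142]
 [ 0.     0.     0.     1.   ]]
```

View pics/a.png

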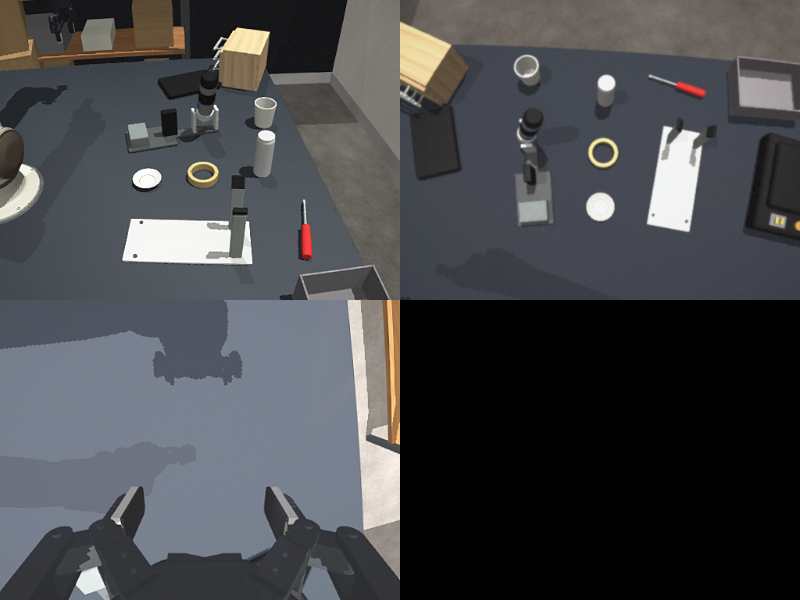

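```bash
python3 - <<'E'
from h import *
np.set_printoptions(precision=4,suppress=True)
C=[cloud(n) for n in ['side','top']]
def sel(k,c,r,z0,z1):
    X=C[k][2].reshape(-1,3); m=(np.hypot(X[:,0]-c[0],X[:,1]-c[1])<r)&(X[:,2]>z0)&(X[:,2]<z1); return X[m]
def rect(Q):
    return cv2.minAreaRect((Q[:,:2]*1000).astype(np.float32))
for k in (0,1):
    print('cam',k)
    for nm,c,r,z0,z1 in [('fin',(.51,.205),.05,.09,.12),('ballast',(.405,.19),.06,.036,.056),('foot',(.45,.2),.11,.005,.018),('postsL',(.65,-.235),.1,.14,.2),('plate',(.535,-.235),.2,.003,.014)]:
        Q=sel(k,c,r,z0,z1)
        if len(Q)>10: print(nm,len(Q),'med z',np.median(Q[:,2]),rect(Q),'mean',Q.mean(0))
    T=sel(k,(.63,.19),.09,.15,.3); print('tool',T.shape, 'zmax',np.percentile(T[:,2],99), 'lowmean',T[T[:,2]<.18].mean(0),'topmean',T[T[:,2]>.21].mean(0))
    Q=sel(k,(.65,-.235),.1,.1,.2)
    for s in (0,1):
        q=Q[(Q[:,1]>-.235) if s else (Q[:,1]<=-.235)]
        print('post',s,len(q),q.min(0) if len(q) else '',q.max(0) if len(q) else '')
# colour: white plate in both
for k in (0,1):
    p,d,X=C[k]; m=(p.min(2)>130)&(X[...,2]<.025)&(X[...,2]>-.02)&(np.hypot(X[...,0]-.535,X[...,1]+.235)<.2)
    Q=X[m]; print('white',len(Q),np.median(Q[:,2]),rect(Q))
E
```

```text
cam 0
fin 192 med z 0.10269586510695217 ((513.117919921875, 212.62513732910156), (50.629512786865234, 25.7409725189209), 10.603875160217285) mean [0.513  0.2087 0.1006]
ballast 535 med z 0.04637055012775515 ((408.8896789550781, 195.02685546875), (60.877479553222656, 87.03132629394531), 9.400005340576172) mean [0.4091 0.1902 0.0458]
foot 1124 med z 0.010689434762550132 ((462.88232421875, 207.37933349609375), (191.7142333984375, 168.87777709960938), 9.186861038208008) mean [0.464  0.1886 0.0107]
postsL 784 med z 0.1646520296752189 ((651.7945556640625, -240.491943359375), (113.307373046875, 30.34955596923828), 82.45223999023438) mean [ 0.6511 -0.2418  0.1652]
plate 8222 med z 0.008006131291775687 ((537.3788452148438, -213.183837890625), (338.7952880859375, 394.53094482421875), 85.29768371582031) mean [ 0.5262 -0.2307  0.0079]
tool (721, 3) zmax 0.24146379281135105 lowmean [0.6314 0.1847 0.1659] topmean [0.6356 0.1764 0.229 ]
post 0 621 [ 0.6295 -0.2978  0.1   ] [ 0.6608 -0.2742  0.1867]
post 1 672 [ 0.6415 -0.2098  0.1   ] [ 0.6729 -0.1853  0.1854]
cam 1
fin 243 med z 0.1024521275882422
[... 596 characters left out ...]
969) mean [ 0.6495 -0.2447  0.1707]
plate 6834 med z 0.007314919613745308 ((536.1373901367188, -233.5024871826172), (392.4314270019531, 392.6589050292969), 0.4677182734012604) mean [ 0.5263 -0.2231  0.0072]
tool (793, 3) zmax 0.24309610565755935 lowmean [0.6148 0.2117 0.1651] topmean [0.6326 0.1877 0.233 ]
post 0 330 [ 0.6305 -0.2955  0.1002] [ 0.6641 -0.2707  0.1865]
post 1 237 [ 0.6422 -0.2073  0.1002] [ 0.6746 -0.183   0.1879]
white 7837 0.00806514043821105 ((537.9398193359375, -220.4767608642578), (141.7078399658203, 313.17242431640625), 82.1599349975586)
white 6539 0.0074395281825887505 ((540.2940063476562, -225.88233947753906), (135.2776336669922, 314.9496765136719), 82.12652587890625)
```

```bash
python3 -m jog '[{"rotation":[0,0,9],"translation":[40,-30,0],"grip":85},{"rotation":[0,0,26.6],"translation":[355,-313,-30],"grip":85},{"rotation":[0,0,26.6],"translation":[355,-313,-30],"grip":85},{"rotation":[0,0,26.6],"translation":[355,-313,-30],"grip":85},{"rotation":[0,0,26.6],"translation":[355,-313,-30],"grip":85},{"rotation":[0,0,26.6],"translation":[355,-313,-30],"grip":85},{"rotation":[0,0,26.6],"translation":[355,-313,-30],"grip":85},{"rotation":[0,0,26.6],"translation":[355,-313,-30],"grip":85},{"rotation":[0,0,26.6],"translation":[355,-313,-30],"grip":85},{"rotation":[0,0,26.6],"translation":[355,-313,-30],"grip":85},{"rotation":[0,0,26.6],"translation":[355,-313,-30],"grip":85},{"rotation":[0,0,26.6],"translation":[355,-313,-30],"grip":85},{"rotation":[0,0,26.6],"translation":[355,-313,-30],"grip":85}]' 60; python3 - <<'E'
from h import *
np.set_printoptions(precision=4,suppress=True)
o=readout.get_obs(); print(o['time'],o['ee_pos'],o['tcp_rot'],o['q'])
p,d,X=cloud('wrist'); save(p,'b.png')
i,T=cam('wrist')
for t in ['grip_fin','carrier']:
    for a in spotter.mark_of('wrist',t)[:1]: print(t,a)
m=(X[...,2]>.09)&(X[...,2]<.115)&(np.hypot(X[...,0]-.512,X[...,1]-.213)<.045)&(p.max(2)<90)
Q=X[m]; print(len(Q),np.median(Q[:,2]),cv2.minAreaRect((Q[:,:2]*1000).astype(np.float32)))
E
```

```text
time: 2.75
ee_pos: [0.5116, 0.2147, 0.2015]
tcp_rot: [180.0, -0.0, -170.0]
wrist_force: [0.0, 0.0, -0.5]
opening: 0.0852
grasp_force: 0.0
2.75 [0.5116 0.2147 0.2015] [ 179.9881   -0.0021 -169.9667] [22.7539  5.1105  6.905  91.7939  0.0121 12.7206]
grip_fin {'uv': [264.2, 183.6], 'confidence': 0.93}
carrier {'uv': [262.1, 166.2], 'confidence': 0.87}
312 0.10239181312039117 ((509.9091796875, 215.9088592529297), (49.48576354980469, 21.482707977294922), 9.311408996582031)
```

View pics/b.png

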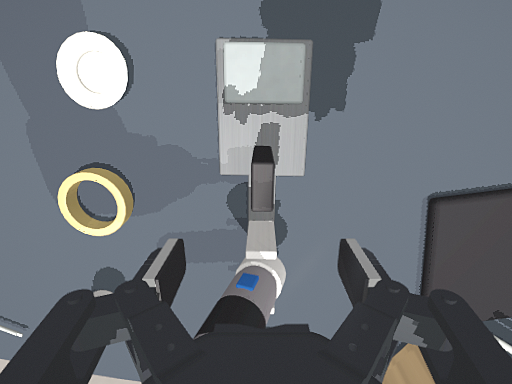

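```bash
python3 -m jog '[{"rotation":[0,0,0],"translation":[0,0,-40],"grip":85},{"rotation":[0,0,0],"translation":[0,0,-80],"grip":85},{"rotation":[0,0,0],"translation":[0,0,-110],"grip":85},{"rotation":[0,0,0],"translation":[0,0,-130],"grip":85},{"rotation":[0,0,0],"translation":[0,0,-138],"grip":85},{"rotation":[0,0,0],"translation":[0,0,-138],"grip":85},{"rotation":[0,0,0],"translation":[0,0,-138],"grip":40},{"rotation":[0,0,0],"translation":[0,0,-138],"grip":20},{"rotation":[0,0,0],"translation":[0,0,-138],"grip":5},{"rotation":[0,0,0],"translation":[0,0,-138],"grip":5},{"rotation":[0,0,0],"translation":[0,0,-138],"grip":5},{"rotation":[0,0,0],"translation":[0,0,-138],"grip":5},{"rotation":[0,0,0],"translation":[0,0,-138],"grip":5}]' 110
```

```text
time: 4.2
ee_pos: [0.5125, 0.2143, 0.064]
tcp_rot: [180.0, 0.1, -170.0]
wrist_force: [-1.2, 1.7, 6.5]
opening: 0.0206
grasp_force: 108.5
```

```bash
cat > lean.py <<'E'
from h import *
from scipy.optimize import least_squares
def carT():
    T=toolT(); M=np.diag([-1.,1,-1,1]); M[2,3]=.064; return T@M
def pts(n):
    Tc=carT(); p,d,X=cloud(n); Q=X[d>0]; Q=(Q-Tc[:3,3])@Tc[:3,:3]
    return Q[(abs(Q[:,0]-.12)<.035)&(Q[:,2]>.10)&(Q[:,2]<.26)&(abs(Q[:,1])<.12)]
def fit(Q):
    def f(a):
        q=a[0]; y=Q[:,1]; z=Q[:,2]-.075; yy=y*np.cos(q)+z*np.sin(q); zz=-y*np.sin(q)+z*np.cos(q)
        r=np.hypot(Q[:,0]-.12-a[1],yy-a[2])-.026
        return np.r_[r*(zz<.163), np.array([a[1]/.004,a[2]/.004])*.01]
    R=[least_squares(f,[s,0,0],loss='soft_l1',f_scale=.003) for s in (.2,-.2)]
    r=min(R,key=lambda r:r.cost); return r.x, len(Q), r.cost/len(Q)*1e6
def measure(cams=('side','top')):
    t=readout.get_obs()['time']; P=[pts(n) for n in cams]; return t,P
E
python3 - <<'E'
from lean import *
np.set_printoptions(precision=4,suppress=True)
t,P=measure(('side','top','wrist'))
for Q in P+[np.vstack(P[:2])]:
    print(fit(Q) if len(Q)>20 else len(Q), Q.min(0) if len(Q) else '',Q.max(0) if len(Q) else '')
E
```

```text
(array([ 0.2984,  0.0001, -0.0013]), 1009, np.float64(0.7349962276824608)) [ 0.0918 -0.0762  0.1002] [ 0.1441 -0.0064  0.2432]
(array([ 0.31  , -0.0005, -0.0008]), 897, np.float64(0.409816714724221)) [ 0.09   -0.0711  0.1001] [0.1428 0.0052 0.2456]
0  
(array([ 0.3015, -0.0002, -0.0012]), 1906, np.float64(0.6097047269622243)) [ 0.09   -0.0762  0.1001] [0.1441 0.0052 0.2456]
```

```bash
cat > m.py <<'E'
from lean import *
import sys
from scipy.integrate import odeint
np.set_printoptions(precision=3,suppress=True,linewidth=160)
G=.24;c=.14;I=.003
def sim(q,dq,r0,rolls,dt=.1,bias=0.):
    out=[];r=r0
    for rr in rolls:
        v=(rr-r)/dt
        for k in range(20):
            h=dt/20; r+=v*h; dq+=h*((G*(q+r+bias)-c*dq)/I); q+=h*dq
            if abs(q)>.3: q=np.sign(q)*.3; dq=0
        out.append(q)
    return np.array(out),dq
def roll():
    R=carT()[:3,:3]; return np.arcsin(R[2,1]), -np.arcsin(R[2,0])
if __name__=='__main__':
    o=readout.get_obs(); r,pi=roll(); C=carT(); t,P=measure()
    a=fit(np.vstack(P)); s=[fit(Q)[0][0] if len(Q)>50 else np.nan for Q in P]
    q=a[0][0]; print('t',o['time'],'q',a[0],'side/top',np.array(s),[len(Q) for Q in P],'roll',r,np.degrees(r),'phi',q+r,'car',C[:3,3],'yaw',np.degrees(np.arctan2(C[1,0],C[0,0])),'pitch',pi)
    q1=sim(q,1.71*(q+r),r,[r])[0][-1]; print('now(after cams) q',q1,'phi',q1+r)
    # roll rows: ramp at <=8deg to A, hold, end at B; N rows + camera row; want q,phi ~0
    N=int(sys.argv[1]) if len(sys.argv)>1 else 5
    best=[]
    for A in np.radians(np.arange(-32,33,1.)):
        for k in range(1,N+1):
            rs=[];x=r
            for j in range(N):
                tg=A if j<k else 0.
                x+=np.clip(tg-x,-.105,.105); rs.append(x)
            Q,dq=sim(q1,1.71*(q1+r),r,rs); best.append((abs(Q[-1])+.5*abs(x)+.1*max(0,np.abs(Q).max()-abs(q1))+.02*abs(A),np.degrees(rs),Q))
    best.sort(key=lambda b:b[0])
    for b in best[:2]: print('rolls',b[1],'d',b[1]-np.degrees(r),'q',b[2])
E
python3 -m jog '[{"rotation":[0,0,0],"translation":[0,0,5],"grip":5},{"rotation":[0,0,0],"translation":[0,0,15],"grip":5},{"rotation":[0,0,0],"translation":[0,0,30],"grip":5},{"rotation":[0,0,0],"translation":[0,0,45],"grip":5},{"rotation":[0,0,0],"translation":[0,0,60],"grip":5},{"rotation":[0,0,0],"translation":[0,0,75],"grip":5},{"rotation":[0,0,0],"translation":[0,0,90],"grip":5},{"rotation":[0,0,0],"translation":[0,0,105],"grip":5},{"rotation":[0,0,0],"translation":[0,0,120],"grip":5},{"rotation":[0,0,0],"translation":[0,0,135],"grip":5},{"rotation":[0,0,0],"translation":[0,0,150],"grip":5},{"rotation":[0,0,0],"translation":[0,0,165],"grip":5},{"rotation":[0,0,0],"translation":[0,0,180],"grip":5},{"rotation":[0,0,0],"translation":[0,0,195],"grip":5},{"rotation":[0,0,0],"translation":[0,0,210],"grip":5},{"rotation":[0,0,0],"translation":[0,0,215],"grip":5},{"rotation":[0,0,0],"translation":[0,0,215],"grip":5}]' 110; python3 m.py 12; python3 - <<'E'
from lean import *
p,d,X=cloud('side'); save(p,'c.png')
C=carT(); Q=X[d>0]; Q=(Q-C[:3,3])@C[:3,:3]
for x0,x1,z0,z1 in [(-.13,-.08,.03,.06),(-.07,-.03,-.01,.025),(-.02,.02,-.01,.025)]:
    m=(Q[:,0]>x0)&(Q[:,0]<x1)&(Q[:,2]>z0)&(Q[:,2]<z1)&(abs(Q[:,1])<.05); print(m.sum(),np.median(Q[m,2]) if m.sum() else '')
E
```

```text
time: 6.05
ee_pos: [0.5124, 0.2142, 0.2792]
tcp_rot: [180.0, 0.1, -170.0]
wrist_force: [-0.1, 0.1, -8.8]
opening: 0.0208
grasp_force: 108.1
t 6.05 q [ 0.295 -0.    -0.002] side/top [0.288 0.307] [1415, 1624] roll 0.00031813246800907176 0.01822764774300049 phi 0.29552565565691524 car [0.513 0.214 0.215] yaw 9.99331586230425 pitch -0.0013848776567457757
now(after cams) q 0.3 phi 0.30031813246800904
rolls [ -5.998 -12.014 -18.03  -24.046 -29.    -29.    -29.    -22.984 -16.968 -10.952  -4.936   0.   ] d [ -6.016 -12.032 -18.048 -24.064 -29.018 -29.018 -29.018 -23.002 -16.986 -10.97   -4.954  -0.018] q [ 0.3    0.3    0.3    0.29   0.262  0.218  0.166  0.111  0.065  0.03   0.008 -0.001]
rolls [ -5.998 -12.014 -18.03  -24.046 -26.    -26.    -26.    -26.    -19.984 -13.968  -7.952  -1.936] d [ -6.016 -12.032 -18.048 -24.064 -26.018 -26.018 -26.018 -26.018 -20.002 -13.986  -7.97   -1.954] q [0.3   0.3   0.3   0.29  0.265 0.231 0.191 0.143 0.094 0.055 0.028 0.014]
509 0.04640604593247302
362 0.010223100356537248
232 0.010564025921793892
```

View pics/c.png

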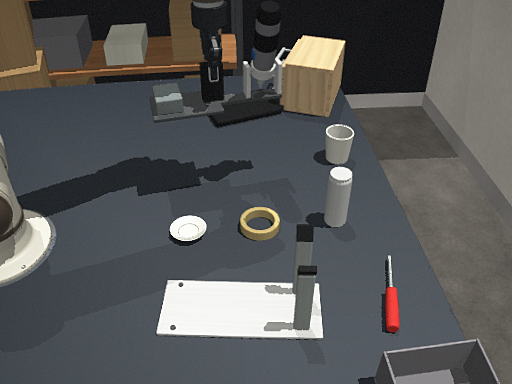

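```bash
python3 -m jog '[{"rotation":[-5.9,-1.04,0],"translation":[0,0,0],"grip":5},{"rotation":[-11.8,-2.08,0],"translation":[0,0,0],"grip":5},{"rotation":[-17.7,-3.13,0],"translation":[0,0,0],"grip":5},{"rotation":[-23.6,-4.17,0],"translation":[0,0,0],"grip":5},{"rotation":[-27.6,-4.86,0],"translation":[0,0,0],"grip":5}]'; python3 m.py 6
```

```text
time: 6.7
ee_pos: [0.5119, 0.215, 0.2772]
tcp_rot: [-151.8, -0.1, -170.0]
wrist_force: [-0.6, -0.3, -9.7]
opening: 0.0204
grasp_force: 109.5
t 6.7 q [ 0.224 -0.    -0.002] side/top [0.258 0.213] [1262, 2107] roll -0.49233134819890095 -28.208508373782788 phi -0.26810841585166845 car [0.517 0.185 0.221] yaw 10.048770043901236 pitch 0.001038410043906478
now(after cams) q 0.17547932246217804 phi -0.3168520257367229
rolls [-22.192 -16.176 -11.    -11.     -4.984   0.   ] d [ 6.016 12.032 17.209 17.209 23.225 28.209] q [ 0.125  0.084  0.054  0.029  0.007 -0.002]
rolls [-22.192 -19.    -12.984  -6.968  -0.952   0.   ] d [ 6.016  9.209 15.225 21.241 27.257 28.209] q [0.125 0.081 0.043 0.016 0.004 0.002]
```

```bash
python3 -m jog '[{"rotation":[5.9,1.04,0],"translation":[0,0,0],"grip":5},{"rotation":[10.8,1.91,0],"translation":[0,0,0],"grip":5},{"rotation":[16.7,2.95,0],"translation":[0,0,0],"grip":5},{"rotation":[21.7,3.82,0],"translation":[0,0,0],"grip":5}]'; python3 m.py 5
```

```text
time: 7.2
ee_pos: [0.5124, 0.2138, 0.2792]
tcp_rot: [-174.4, 0.1, -170.0]
wrist_force: [0.3, -0.2, -9.6]
opening: 0.0206
grasp_force: 109.9
t 7.2 q [ 0.044 -0.    -0.002] side/top [0.04  0.047] [1384, 1829] roll -0.09807268651395966 -5.619151022759475 phi -0.054051375641547536 car [0.514 0.208 0.215] yaw 10.007831717941539 pitch -0.002368908169268824
now(after cams) q 0.03419446840029904 phi -0.06387821811366062
rolls [-4. -4. -4.  0.  0.] d [1.619 1.619 1.619 5.619 5.619] q [ 0.025  0.016  0.006 -0.    -0.001]
rolls [-3. -3. -3. -3.  0.] d [2.619 2.619 2.619 2.619 5.619] q [0.026 0.021 0.015 0.008 0.004]
```

```bash
python3 -m jog '[{"rotation":[2,0.35,0],"translation":[0,0,0],"grip":5},{"rotation":[2,0.35,0],"translation":[0,0,0],"grip":5},{"rotation":[2,0.35,0],"translation":[0,0,0],"grip":5},{"rotation":[5.8,1.02,0],"translation":[0,0,0],"grip":5},{"rotation":[5.8,1.02,0],"translation":[0,0,0],"grip":5}]'; python3 m.py 7
```

```text
time: 7.8
ee_pos: [0.5122, 0.2137, 0.2782]
tcp_rot: [-179.9, 0.0, -170.0]
wrist_force: [0.1, -0.5, -8.1]
opening: 0.0214
grasp_force: 109.9
t 7.8 q [ 0.035 -0.    -0.002] side/top [0.036 0.038] [1416, 1497] roll -0.0020443964712641726 -0.11713528945487557 phi 0.03270737904040554 car [0.512 0.214 0.214] yaw 9.971027223000839 pitch -1.1787730649137639e-05
now(after cams) q 0.04069815999663184 phi 0.03865376352536767
rolls [-4. -4. -4. -4. -4. -4.  0.] d [-3.883 -3.883 -3.883 -3.883 -3.883 -3.883  0.117] q [0.043 0.039 0.033 0.026 0.018 0.009 0.003]
rolls [ -6.133 -10.     -3.984   0.      0.      0.      0.   ] d [-6.016 -9.883 -3.867  0.117  0.117  0.117  0.117] q [ 0.041  0.024  0.005 -0.003 -0.004 -0.004 -0.005]
```

```bash
python3 -m jog '[{"rotation":[-5.9,-1.04,0],"translation":[0,0,0],"grip":5},{"rotation":[-9.8,-1.74,0],"translation":[0,0,0],"grip":5},{"rotation":[-4.9,-0.87,0],"translation":[0,0,0],"grip":5},{"rotation":[-1,-0.17,0],"translation":[0,0,0],"grip":5},{"rotation":[-1,-0.17,0],"translation":[0,0,0],"grip":5}]'; python3 m.py 7; python3 - <<'E'
from m import *
for b in (-.02,0,.02,.04): print(b,sim(.0407,.066,-.002,np.radians([-6,-10,-5,-1.1,-1.1]),bias=b)[0], sim(.044,-.09,-.098,np.radians([-5.6,-4,-4,-4,-.1,-.1]),bias=b)[0])
E
```

```text
time: 8.4
ee_pos: [0.5123, 0.2136, 0.2785]
tcp_rot: [-178.8, 0.0, -170.1]
wrist_force: [0.8, -1.3, -8.6]
opening: 0.0208
grasp_force: 110.4
t 8.4 q [ 0.004 -0.    -0.002] side/top [0.007 0.002] [1434, 1576] roll -0.02013583546319886 -1.1536983890111456 phi -0.01625355562251747 car [0.513 0.212 0.215] yaw 9.946706064965094 pitch -0.00043411349803590415
now(after cams) q 0.0009272925009801822 phi -0.01920854296221868
rolls [0. 0. 0. 0. 0. 0. 0.] d [1.154 1.154 1.154 1.154 1.154 1.154 1.154] q [-0.001 -0.001 -0.002 -0.002 -0.002 -0.003 -0.003]
rolls [0. 0. 0. 0. 0. 0. 0.] d [1.154 1.154 1.154 1.154 1.154 1.154 1.154] q [-0.001 -0.001 -0.002 -0.002 -0.002 -0.003 -0.003]
-0.02 [ 0.038  0.018 -0.008 -0.025 -0.036] [ 0.031  0.018  0.004 -0.011 -0.025 -0.033]
0 [ 0.041  0.025  0.004 -0.007 -0.012] [ 0.034  0.025  0.016  0.007 -0.    -0.001]
0.02 [0.044 0.032 0.016 0.011 0.013] [0.037 0.032 0.028 0.025 0.025 0.032]
0.04 [0.047 0.039 0.028 0.029 0.038] [0.04  0.039 0.041 0.042 0.049 0.065]
```

```bash
sed -i 's/bias=0\.)/bias=.016)/; s/else 0\./else -.016/; s/\.5\*abs(x)/.5*abs(x+.016)/; s/1\.71\*(q+r)/1.71*(q+r+.016)/; s/1\.71\*(q1+r)/1.71*(q1+r+.016)/' m.py
python3 -m jog '[{"rotation":[0,0,0],"translation":[0,0,0],"grip":5},{"rotation":[0,0,0],"translation":[0,0,0],"grip":5},{"rotation":[0,0,0],"translation":[0,0,0],"grip":5},{"rotation":[0,0,0],"translation":[0,0,0],"grip":5},{"rotation":[0,0,0],"translation":[0,0,0],"grip":5},{"rotation":[0,0,0],"translation":[0,0,0],"grip":5},{"rotation":[0,0,0],"translation":[0,0,0],"grip":5}]'; python3 m.py 7
```

```text
time: 9.2
ee_pos: [0.5122, 0.214, 0.2783]
tcp_rot: [-178.9, -0.0, -170.0]
wrist_force: [-0.6, 0.9, -8.7]
opening: 0.0207
grasp_force: 110.4
t 9.2 q [-0.015 -0.    -0.002] side/top [-0.011 -0.017] [1405, 1531] roll -0.019555890399984312 -1.1204699845395045 phi -0.03439986683658512 car [0.512 0.213 0.214] yaw 9.991723155378484 pitch 7.76589668816108e-05
now(after cams) q -0.018189175162162848 phi -0.037745065562147156
rolls [ 1.     1.     1.     1.     1.     1.    -0.917] d [2.12  2.12  2.12  2.12  2.12  2.12  0.204] q [-0.02  -0.017 -0.014 -0.011 -0.007 -0.002  0.001]
rolls [ 2.     2.     2.    -0.917 -0.917 -0.917 -0.917] d [3.12  3.12  3.12  0.204 0.204 0.204 0.204] q [-0.018 -0.013 -0.006 -0.001 -0.001 -0.001 -0.002]
```

```bash
sed -i 's/\.016/.012/g' m.py
python3 -m jog '[{"rotation":[3,0.53,0],"translation":[0,0,0],"grip":5},{"rotation":[3,0.53,0],"translation":[0,0,0],"grip":5},{"rotation":[3,0.53,0],"translation":[0,0,0],"grip":5},{"rotation":[0.5,0.09,0],"translation":[0,0,0],"grip":5},{"rotation":[0.5,0.09,0],"translation":[0,0,0],"grip":5},{"rotation":[0.5,0.09,0],"translation":[0,0,0],"grip":5},{"rotation":[0.5,0.09,0],"translation":[0,0,0],"grip":5}]'; python3 m.py 7
```

```text
time: 10.0
ee_pos: [0.5121, 0.2142, 0.2783]
tcp_rot: [-179.4, -0.0, -170.0]
wrist_force: [-0.1, -0.0, -8.6]
opening: 0.0204
grasp_force: 110.3
t 10.0 q [-0.017 -0.    -0.002] side/top [-0.017 -0.021] [1410, 1439] roll -0.010171635615126812 -0.5827917914917213 phi -0.02744854393974915 car [0.512 0.214 0.214] yaw 10.01012522139287 pitch 0.00013087721831550614
now(after cams) q -0.020085540036906456 phi -0.03025717565203327
rolls [ 2.     2.     2.     2.    -0.688 -0.688 -0.688] d [ 2.583  2.583  2.583  2.583 -0.105 -0.105 -0.105] q [-0.02  -0.016 -0.01  -0.003  0.001  0.002  0.002]
rolls [ 4.     4.    -0.688 -0.688 -0.688 -0.688 -0.688] d [ 4.583  4.583 -0.105 -0.105 -0.105 -0.105 -0.105] q [-0.018 -0.007  0.001  0.002  0.002  0.003  0.003]
```

```bash
sed -i 's/\.012/.008/g' m.py
python3 -m jog '[{"rotation":[2.8,0.5,0],"translation":[0,0,0],"grip":5},{"rotation":[2.8,0.5,0],"translation":[0,0,0],"grip":5},{"rotation":[2.8,0.5,0],"translation":[0,0,0],"grip":5},{"rotation":[2.8,0.5,0],"translation":[0,0,0],"grip":5},{"rotation":[0.1,0,0],"translation":[0,0,0],"grip":5},{"rotation":[0.1,0,0],"translation":[0,0,0],"grip":5},{"rotation":[0.1,0,0],"translation":[0,0,0],"grip":5}]'; python3 m.py 8
```

```text
time: 10.8
ee_pos: [0.5121, 0.2146, 0.2782]
tcp_rot: [-179.5, -0.0, -170.0]
wrist_force: [-0.0, -0.0, -8.6]
opening: 0.0208
grasp_force: 110.3
t 10.8 q [-0.003 -0.    -0.002] side/top [ 0.001 -0.006] [1432, 1456] roll -0.008051755176822783 -0.4613315893045573 phi -0.011109526786581283 car [0.512 0.214 0.214] yaw 10.04655219586718 pitch 4.821691330070259e-05
now(after cams) q -0.0036231009752346714 phi -0.011674856152057454
rolls [ 0.     0.     0.     0.    -0.458 -0.458 -0.458 -0.458] d [0.461 0.461 0.461 0.461 0.003 0.003 0.003 0.003] q [-0.004 -0.003 -0.002 -0.001 -0.    -0.    -0.    -0.   ]
rolls [ 1.    -0.458 -0.458 -0.458 -0.458 -0.458 -0.458 -0.458] d [1.461 0.003 0.003 0.003 0.003 0.003 0.003 0.003] q [-0.003 -0.    -0.    -0.    -0.    -0.    -0.    -0.   ]
```

```bash
python3 -m jog '[{"rotation":[0.6,0.1,0],"translation":[0,0,0],"grip":5},{"rotation":[0.6,0.1,0],"translation":[0,0,0],"grip":5},{"rotation":[0.6,0.1,0],"translation":[0,0,0],"grip":5},{"rotation":[0.6,0.1,0],"translation":[0,0,0],"grip":5},{"rotation":[0,0,0],"translation":[0,0,0],"grip":5},{"rotation":[0,0,0],"translation":[0,0,0],"grip":5},{"rotation":[0,0,0],"translation":[0,0,0],"grip":5},{"rotation":[0,0,0],"translation":[0,0,0],"grip":5}]'; python3 m.py 8
```

```text
time: 11.7
ee_pos: [0.5122, 0.2141, 0.2783]
tcp_rot: [-179.5, 0.0, -170.0]
wrist_force: [0.7, 1.0, -8.0]
opening: 0.0205
grasp_force: 110.2
t 11.7 q [ 0.012 -0.    -0.002] side/top [0.013 0.01 ] [1422, 1495] roll -0.00884975816544269 -0.5070537925913042 phi 0.0030248313264669615 car [0.512 0.214 0.214] yaw 10.002573091397071 pitch -0.00019171899037817588
now(after cams) q 0.013878965503452483 phi 0.005029207338009793
rolls [-2.    -2.    -2.    -2.    -2.    -0.458 -0.458 -0.458] d [-1.493 -1.493 -1.493 -1.493 -1.493  0.049  0.049  0.049] q [0.014 0.012 0.01  0.007 0.003 0.    0.    0.   ]
rolls [-6.    -0.458 -0.458 -0.458 -0.458 -0.458 -0.458 -0.458] d [-5.493  0.049  0.049  0.049  0.049  0.049  0.049  0.049] q [0.01  0.001 0.001 0.001 0.001 0.001 0.001 0.002]
```

```bash
python3 -m jog '[{"rotation":[-1.7,-0.3,0],"translation":[0,0,0],"grip":5},{"rotation":[-1.7,-0.3,0],"translation":[0,0,0],"grip":5},{"rotation":[-1.7,-0.3,0],"translation":[0,0,0],"grip":5},{"rotation":[-1.7,-0.3,0],"translation":[0,0,0],"grip":5},{"rotation":[-1.7,-0.3,0],"translation":[0,0,0],"grip":5},{"rotation":[-0.2,0,0],"translation":[0,0,0],"grip":5}]'; python3 m.py 7
```

```text
time: 12.4
ee_pos: [0.5121, 0.2145, 0.2782]
tcp_rot: [-179.3, -0.0, -170.0]
wrist_force: [-0.6, 0.4, -8.3]
opening: 0.0208
grasp_force: 110.2
t 12.4 q [-0.004 -0.    -0.002] side/top [-0.002 -0.006] [1421, 1467] roll -0.011372652560911793 -0.6516049936088931 phi -0.015031616164110537 car [0.512 0.214 0.214] yaw 10.036869499732827 pitch 0.0005708600539888752
now(after cams) q -0.004937350758917395 phi -0.016310003319829187
rolls [ 0.     0.     0.     0.     0.     0.    -0.458] d [0.652 0.652 0.652 0.652 0.652 0.652 0.193] q [-0.006 -0.005 -0.005 -0.004 -0.004 -0.003 -0.002]
rolls [ 2.    -0.458 -0.458 -0.458 -0.458 -0.458 -0.458] d [2.652 0.193 0.193 0.193 0.193 0.193 0.193] q [-0.003  0.001  0.001  0.001  0.001  0.002  0.002]
```

```bash
python3 -m jog '[{"rotation":[3.4,0.6,-0.2],"translation":[0,-5,1],"grip":5},{"rotation":[3.4,0.6,-0.6],"translation":[1,-15,3],"grip":5},{"rotation":[2,0.35,-1.1],"translation":[1,-27,5],"grip":5},{"rotation":[0.6,0.1,-1.6],"translation":[2,-40,7],"grip":5},{"rotation":[0.6,0.1,-2.1],"translation":[2,-53,9],"grip":5},{"rotation":[0.6,0.1,-2.7],"translation":[3,-66,11],"grip":5},{"rotation":[0.6,0.1,-3.2],"translation":[4,-79,13],"grip":5},{"rotation":[0.6,0.1,-3.8],"translation":[4,-92,15],"grip":5},{"rotation":[-0.8,-0.15,-4.2],"translation":[5,-103,16],"grip":5},{"rotation":[-2.3,-0.4,-4.5],"translation":[5,-109,16],"grip":5},{"rotation":[-2.1,-0.4,-4.5],"translation":[5,-109,16],"grip":5},{"rotation":[0.3,0,-4.5],"translation":[5,-109,16],"grip":5}]'; python3 m.py 7
```

```text
time: 13.7
ee_pos: [0.517, 0.1062, 0.294]
tcp_rot: [-179.6, -0.0, -174.4]
wrist_force: [-0.3, 0.9, -9.3]
opening: 0.021
grasp_force: 110.3
t 13.7 q [-0.005 -0.    -0.002] side/top [-0.005    nan] [1871, 0] roll -0.006392504354168914 -0.3662635200128808 phi -0.011261999542132485 car [0.517 0.106 0.23 ] yaw 5.5973621833275695 pitch 0.00014711553255297716
now(after cams) q -0.0054625449533797395 phi -0.011855049307548653
rolls [ 0.     0.     0.     0.     0.     0.    -0.458] d [ 0.366  0.366  0.366  0.366  0.366  0.366 -0.092] q [-0.006 -0.005 -0.005 -0.004 -0.004 -0.003 -0.002]
rolls [ 2.    -0.458 -0.458 -0.458 -0.458 -0.458 -0.458] d [ 2.366 -0.092 -0.092 -0.092 -0.092 -0.092 -0.092] q [-0.003  0.001  0.001  0.001  0.001  0.002  0.002]
```

```bash
python3 -m jog '[{"rotation":[3.3,0.3,-0.2],"translation":[0,-5,0],"grip":5},{"rotation":[3.3,0.3,-0.6],"translation":[1,-15,0],"grip":5},{"rotation":[1.8,0.2,-1.1],"translation":[1,-27,0],"grip":5},{"rotation":[0.4,0,-1.6],"translation":[2,-40,0],"grip":5},{"rotation":[0.4,0,-2.1],"translation":[2,-53,0],"grip":5},{"rotation":[0.4,0,-2.7],"translation":[3,-66,0],"grip":5},{"rotation":[0.4,0,-3.2],"translation":[4,-79,0],"grip":5},{"rotation":[0.4,0,-3.8],"translation":[4,-92,0],"grip":5},{"rotation":[-1,-0.1,-4.2],"translation":[5,-103,0],"grip":5},{"rotation":[-2.5,-0.2,-4.5],"translation":[5,-109,0],"grip":5},{"rotation":[-2.3,-0.2,-4.5],"translation":[5,-109,0],"grip":5},{"rotation":[0,0,-4.5],"translation":[5,-109,0],"grip":5}]'; python3 m.py 7
```

```text
time: 15.0
ee_pos: [0.5221, -0.0029, 0.2943]
tcp_rot: [-179.6, 0.0, -178.9]
wrist_force: [-0.3, -0.2, -9.1]
opening: 0.0205
grasp_force: 110.3
t 15.0 q [-0.006 -0.001 -0.002] side/top [-0.006    nan] [2347, 0] roll -0.006354484819132243 -0.3640851611162298 phi -0.012768421457837756 car [ 0.522 -0.003  0.23 ] yaw 1.0874383261388476 pitch -0.0003040050749538726
now(after cams) q -0.007280862335797241 phi -0.013635347154929483
rolls [ 1.     1.    -0.458 -0.458 -0.458 -0.458 -0.458] d [ 1.364  1.364 -0.094 -0.094 -0.094 -0.094 -0.094] q [-0.007 -0.003 -0.001 -0.001 -0.001 -0.002 -0.002]
rolls [ 2.    -0.458 -0.458 -0.458 -0.458 -0.458 -0.458] d [ 2.364 -0.094 -0.094 -0.094 -0.094 -0.094 -0.094] q [-0.005 -0.002 -0.002 -0.002 -0.003 -0.003 -0.004]
```

```bash
python3 -m jog '[{"rotation":[3.6,0,-0.2],"translation":[0,-5,0],"grip":5},{"rotation":[3.6,0,-0.6],"translation":[1,-15,0],"grip":5},{"rotation":[2,0,-1.1],"translation":[1,-27,0],"grip":5},{"rotation":[0.4,0,-1.6],"translation":[2,-40,0],"grip":5},{"rotation":[0.4,0,-2.1],"translation":[2,-53,0],"grip":5},{"rotation":[0.4,0,-2.7],"translation":[3,-66,0],"grip":5},{"rotation":[0.4,0,-3.2],"translation":[4,-79,0],"grip":5},{"rotation":[0.4,0,-3.8],"translation":[4,-92,0],"grip":5},{"rotation":[-1,0,-4.2],"translation":[5,-103,0],"grip":5},{"rotation":[-2.5,0,-4.5],"translation":[5,-109,0],"grip":5},{"rotation":[-2.3,0,-4.5],"translation":[5,-109,0],"grip":5},{"rotation":[0,0,-4.5],"translation":[5,-109,0],"grip":5}]'; python3 m.py 7
```

```text
time: 16.3
ee_pos: [0.5272, -0.1119, 0.2944]
tcp_rot: [-179.6, 0.0, 176.6]
wrist_force: [0.2, -0.0, -7.9]
opening: 0.0208
grasp_force: 110.3
t 16.3 q [ 0.029 -0.001 -0.002] side/top [0.03  0.046] [2888, 123] roll -0.006339434315954241 -0.36322283080458206 phi 0.022184820163509787 car [ 0.527 -0.112  0.23 ] yaw -3.4122648203957286 pitch -0.0004857479485718131
now(after cams) q 0.034012023648614845 phi 0.027672589332660605
rolls [-6.    -6.    -6.    -0.458 -0.458 -0.458 -0.458] d [-5.637 -5.637 -5.637 -0.095 -0.095 -0.095 -0.095] q [ 0.034  0.023  0.009  0.    -0.    -0.    -0.   ]
rolls [-5.    -5.    -5.    -5.    -0.458 -0.458 -0.458] d [-4.637 -4.637 -4.637 -4.637 -0.095 -0.095 -0.095] q [ 0.035  0.027  0.018  0.007 -0.001 -0.001 -0.002]
```

```bash
python3 -m jog '[{"rotation":[-5.6,0.33,0],"translation":[0,0,0],"grip":5},{"rotation":[-5.6,0.33,0],"translation":[0,0,0],"grip":5},{"rotation":[-5.6,0.33,0],"translation":[0,0,0],"grip":5},{"rotation":[-0.1,0,0],"translation":[0,0,0],"grip":5},{"rotation":[-0.1,0,0],"translation":[0,0,0],"grip":5}]'; python3 m.py 7
```

```text
time: 16.9
ee_pos: [0.5271, -0.1137, 0.2943]
tcp_rot: [-179.7, 0.0, 176.4]
wrist_force: [-0.1, -0.9, -8.4]
opening: 0.0208
grasp_force: 110.5
t 16.9 q [ 0.021 -0.001 -0.002] side/top [0.022 0.038] [2914, 108] roll -0.006010963769397133 -0.3444028547925044 phi 0.014536445377264132 car [ 0.527 -0.114  0.23 ] yaw -3.574985905061189 pitch -0.0005911451136861866
now(after cams) q 0.024644660992246582 phi 0.01863369722284945
rolls [-3.    -3.    -3.    -3.    -3.    -3.    -0.458] d [-2.656 -2.656 -2.656 -2.656 -2.656 -2.656 -0.114] q [ 0.026  0.023  0.019  0.015  0.01   0.003 -0.001]
rolls [-6.    -6.    -0.458 -0.458 -0.458 -0.458 -0.458] d [-5.656 -5.656 -0.114 -0.114 -0.114 -0.114 -0.114] q [0.023 0.01  0.001 0.    0.    0.001 0.001]
```

```bash
python3 -m jog '[{"rotation":[-5.4,0.33,0],"translation":[0,0,0],"grip":5},{"rotation":[-5.4,0.33,0],"translation":[0,0,0],"grip":5},{"rotation":[-3,0.2,0],"translation":[0,0,0],"grip":5},{"rotation":[-0.3,0,0],"translation":[0,0,0],"grip":5},{"rotation":[-0.3,0,0],"translation":[0,0,0],"grip":5}]'; python3 m.py 7
```

```text
time: 17.5
ee_pos: [0.5271, -0.1133, 0.2943]
tcp_rot: [-179.3, 0.0, 176.5]
wrist_force: [-0.8, -0.7, -8.8]
opening: 0.0208
grasp_force: 110.5
t 17.5 q [-0.011 -0.001 -0.002] side/top [-0.01   0.001] [2931, 82] roll -0.012746271376476553 -0.7303075544005129 phi -0.023827552217452128 car [ 0.527 -0.114  0.23 ] yaw -3.53779935216024 pitch -0.0008166460971157364
now(after cams) q -0.0139588183784382 phi -0.026705089754914754
rolls [ 1.     1.     1.     1.     1.     1.    -0.458] d [1.73  1.73  1.73  1.73  1.73  1.73  0.272] q [-0.015 -0.014 -0.011 -0.009 -0.006 -0.002  0.   ]
rolls [ 2.     2.     2.    -0.458 -0.458 -0.458 -0.458] d [2.73  2.73  2.73  0.272 0.272 0.272 0.272] q [-0.014 -0.009 -0.003  0.001  0.002  0.002  0.002]
```

```bash
python3 -m jog '[{"rotation":[4.2,-0.3,-0.2],"translation":[0,-5,0],"grip":5},{"rotation":[4.2,-0.3,-0.6],"translation":[1,-15,0],"grip":5},{"rotation":[2.9,-0.2,-1.1],"translation":[1,-27,0],"grip":5},{"rotation":[1.4,-0.1,-1.6],"translation":[2,-40,0],"grip":5},{"rotation":[1.4,-0.1,-2.1],"translation":[2,-53,0],"grip":5},{"rotation":[1,-0.1,-2.7],"translation":[3,-66,0],"grip":5},{"rotation":[0.3,0,-3.2],"translation":[4,-79,0],"grip":5},{"rotation":[0.3,0,-3.8],"translation":[4,-92,0],"grip":5},{"rotation":[-1,0.1,-4.2],"translation":[5,-103,0],"grip":5},{"rotation":[-2.5,0.2,-4.5],"translation":[5,-109,0],"grip":5},{"rotation":[-2.3,0.2,-4.5],"translation":[5,-109,0],"grip":5},{"rotation":[0.2,0,-4.5],"translation":[5,-109,0],"grip":5}]'; python3 m.py 7
```

```text
time: 18.8
ee_pos: [0.5323, -0.2208, 0.2946]
tcp_rot: [-179.4, 0.0, 172.1]
wrist_force: [0.7, 0.2, -8.4]
opening: 0.0205
grasp_force: 110.6
t 18.8 q [-0.102 -0.    -0.001] side/top [-0.103 -0.093] [3718, 1753] roll -0.009928111587480618 -0.5688388924975673 phi -0.11148380173787532 car [ 0.532 -0.221  0.231] yaw -7.908643383975087 pitch -0.0007126731470554758
now(after cams) q -0.12036962422743622 phi -0.13029773581491683
rolls [ 5.447 11.463 17.479 18.    11.984  5.968 -0.048] d [ 6.016 12.032 18.048 18.569 12.553  6.537  0.521] q [-0.135 -0.135 -0.115 -0.079 -0.042 -0.017 -0.006]
rolls [ 5.447 11.463 17.479 19.    12.984  6.968  0.952] d [ 6.016 12.032 18.048 19.569 13.553  7.537  1.521] q [-0.135 -0.135 -0.115 -0.077 -0.037 -0.008  0.007]
```

```bash
python3 -m jog '[{"rotation":[7.9,-1.1,0],"translation":[0,0,0],"grip":5},{"rotation":[14.8,-2.1,0],"translation":[0,0,0],"grip":5},{"rotation":[17.8,-2.5,0],"translation":[0,0,0],"grip":5},{"rotation":[16.3,-2.3,0],"translation":[0,0,0],"grip":5},{"rotation":[9.9,-1.4,0],"translation":[0,0,0],"grip":5},{"rotation":[4,-0.5,0],"translation":[0,0,0],"grip":5}]'; python3 m.py 6
```

```text
time: 19.5
ee_pos: [0.5324, -0.2224, 0.2949]
tcp_rot: [177.0, 0.1, 171.9]
wrist_force: [-0.1, -0.2, -8.0]
opening: 0.0208
grasp_force: 110.9
t 19.5 q [ 0.003 -0.001 -0.001] side/top [0.003 0.007] [3623, 1929] roll 0.051828546635275446 2.969556980498247 phi 0.05498393564598311 car [ 0.533 -0.219  0.231] yaw -8.076184081199013 pitch -0.0009124422582813536
now(after cams) q 0.014606220863191181 phi 0.06643476749846663
rolls [-3.046 -7.    -0.984 -0.458 -0.458 -0.458] d [-6.016 -9.97  -3.954 -3.428 -3.428 -3.428] q [0.021 0.012 0.001 0.    0.    0.   ]
rolls [-3.046 -4.    -4.    -0.458 -0.458 -0.458] d [-6.016 -6.97  -6.97  -3.428 -3.428 -3.428] q [0.021 0.016 0.008 0.002 0.002 0.003]
```

```bash
python3 -m jog '[{"rotation":[-5.9,0.8,0],"translation":[0,0,0],"grip":5},{"rotation":[-7.4,1.05,0],"translation":[0,0,0],"grip":5},{"rotation":[-6.9,0.97,0],"translation":[0,0,0],"grip":5},{"rotation":[-3.6,0.5,0],"translation":[0,0,0],"grip":5},{"rotation":[-3.6,0.5,0],"translation":[0,0,0],"grip":5}]'; python3 m.py 7
```

```text
time: 20.1
ee_pos: [0.532, -0.2227, 0.294]
tcp_rot: [-180.0, -0.1, 171.9]
wrist_force: [-0.2, -0.6, -7.8]
opening: 0.021
grasp_force: 110.9
t 20.1 q [-0.055 -0.    -0.001] side/top [-0.058 -0.041] [3701, 1733] roll -0.0006046038298278597 -0.0346412477265822 phi -0.05579701623942579 car [ 0.532 -0.223  0.23 ] yaw -8.081784118881139 pitch 0.001085242614734749
now(after cams) q -0.06388217735354193 phi -0.06448678118336978
rolls [ 5.981  8.     8.     8.     1.984 -0.458 -0.458] d [ 6.016  8.035  8.035  8.035  2.019 -0.424 -0.424] q [-0.067 -0.057 -0.041 -0.021 -0.006 -0.001 -0.001]
rolls [ 5.981  6.     6.     6.     6.     6.    -0.016] d [6.016 6.035 6.035 6.035 6.035 6.035 0.019] q [-0.067 -0.059 -0.05  -0.038 -0.025 -0.009  0.003]
```

```bash
python3 - <<'E'
from m import *
for b in (-.04,-.03,-.02,-.01,0,.01,.02):
    D=[]
    for q,r,rs in [(-.102,-.57,[-.57,7.4,14.4,17.4,16,9.5,3.2]),(.003,2.97,[2.97,-3,-4.5,-4,-.5,-.3]),(.021,-.34,[-.34,-5.8,-5.8,-3.4,-.7,-.7]),(.029,-.36,[-.36,-6,-6,-6,-.4,-.4])]:
        r=np.radians(r); D.append(sim(q,1.71*(q+r+b),r,np.radians(rs),bias=b)[0][-1])
    print(b,np.array(D),'meas .003 -.055 | -.011 .021')
E
```

```text
-0.04 [-0.114 -0.083 -0.091 -0.081] meas .003 -.055 | -.011 .021
-0.03 [-0.092 -0.065 -0.074 -0.064] meas .003 -.055 | -.011 .021
-0.02 [-0.07  -0.048 -0.057 -0.047] meas .003 -.055 | -.011 .021
-0.01 [-0.048 -0.031 -0.04  -0.029] meas .003 -.055 | -.011 .021
0 [-0.026 -0.014 -0.023 -0.012] meas .003 -.055 | -.011 .021
0.01 [-0.004  0.003 -0.006  0.005] meas .003 -.055 | -.011 .021
0.02 [0.018 0.02  0.012 0.022] meas .003 -.055 | -.011 .021
```

```bash
sed -i 's/\.008/.004/g' m.py; python3 -m jog '[{"rotation":[6.4,-0.9,0],"translation":[0,0,0],"grip":5},{"rotation":[7.9,-1.1,0],"translation":[0,0,0],"grip":5},{"rotation":[7.9,-1.1,0],"translation":[0,0,0],"grip":5},{"rotation":[6.4,-0.9,0],"translation":[0,0,0],"grip":5},{"rotation":[2,-0.28,0],"translation":[0,0,0],"grip":5}]'; python3 m.py 5
```

```text
time: 20.7
ee_pos: [0.532, -0.2227, 0.2939]
tcp_rot: [178.4, -0.1, 171.9]
wrist_force: [-0.1, -0.1, -9.2]
opening: 0.021
grasp_force: 110.9
t 20.7 q [-0.015 -0.001 -0.001] side/top [-0.016 -0.01 ] [3657, 1833] roll 0.02737160694772054 1.5682775565953484 phi 0.012037238565303001 car [ 0.532 -0.221  0.23 ] yaw -8.096855713485075 pitch 0.0012082768904633223
now(after cams) q -0.012418708693863915 phi 0.014952898253856626
rolls [ 1.     1.     1.     1.    -0.229] d [-0.568 -0.568 -0.568 -0.568 -1.797] q [-0.01  -0.007 -0.005 -0.002  0.   ]
rolls [ 2.     2.    -0.229 -0.229 -0.229] d [ 0.432  0.432 -1.797 -1.797 -1.797] q [-0.008 -0.003  0.001  0.001  0.001]
```

```bash
python3 -m jog '[{"rotation":[-0.6,0.1,0],"translation":[0,0,0],"grip":5},{"rotation":[-0.6,0.1,0],"translation":[0,0,0],"grip":5},{"rotation":[-0.6,0.1,0],"translation":[0,0,0],"grip":5},{"rotation":[-1.2,0.16,0],"translation":[0,0,0],"grip":5},{"rotation":[-1.8,0.25,0],"translation":[0,0,0],"grip":5}]'; python3 m.py 6; python3 - <<'E'
from lean import *
np.set_printoptions(precision=4,suppress=True)
p,d,X=cloud('side'); save(p,'d.png'); p,d,Y=cloud('top')
C=carT()
for Z in (X,Y):
    Q=Z.reshape(-1,3); m=(np.hypot(Q[:,0]-.65,Q[:,1]+.24)<.09)&(Q[:,2]>.11)&(Q[:,2]<.15); Q=Q[m]; print(len(Q),cv2.minAreaRect((Q[:,:2]*1000).astype(np.float32)) if len(Q)>20 else '')
print(C)
E
```

```text
time: 21.3
ee_pos: [0.5321, -0.2223, 0.2941]
tcp_rot: [-180.0, -0.0, 172.0]
wrist_force: [-0.7, -0.9, -8.7]
opening: 0.0208
grasp_force: 111.0
t 21.3 q [-0.04  -0.    -0.001] side/top [-0.043 -0.029] [3689, 1727] roll -0.0008519843441027449 -0.04881510712830893 phi -0.04106777846971261 car [ 0.532 -0.222  0.23 ] yaw -8.039044702779561 pitch 0.0007750468742562245
now(after cams) q -0.04695492362027264 phi -0.04780690796437539
rolls [ 5.     5.     5.     5.     5.    -0.229] d [ 5.049  5.049  5.049  5.049  5.049 -0.18 ] q [-0.049 -0.042 -0.033 -0.022 -0.01  -0.001]
rolls [ 5.967 11.     4.984 -0.229 -0.229 -0.229] d [ 6.016 11.049  5.033 -0.18  -0.18  -0.18 ] q [-0.048 -0.031 -0.009 -0.     0.     0.   ]
525 ((651.2803955078125, -243.43548583984375), (98.14447021484375, 30.255098342895508), 82.25900268554688)
72 ((654.6388549804688, -191.16807556152344), (29.535140991210938, 12.255910873413086), 23.5433406829834)
[[ 0.9903  0.1392  0.0006  0.5321]
 [-0.1392  0.9903  0.     -0.2219]
 [-0.0006 -0.0001  1.      0.2303]
 [ 0.      0.      0.      1.    ]]
```

View pics/d.png

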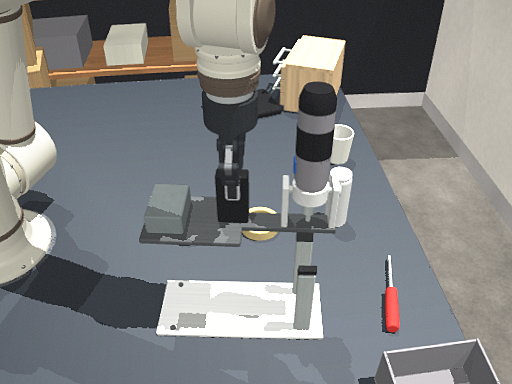

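```bash
sed -i 's/bias=.004/bias=-.015/; s/else -\.004/else .015/; s/x+\.004/x-.015/; s/+r+\.004/+r-.015/g' m.py; grep -c '\.015' m.py; python3 -m jog '[{"rotation":[7.9,-1.1,0],"translation":[0,0,0],"grip":5},{"rotation":[11.9,-1.67,0],"translation":[0,0,0],"grip":5},{"rotation":[9.9,-1.4,0],"translation":[0,0,0],"grip":5},{"rotation":[5,-0.7,0],"translation":[0,0,0],"grip":5},{"rotation":[1.5,-0.2,0],"translation":[0,0,0],"grip":5}]'; python3 m.py 5
```

```text
4
time: 22.0
ee_pos: [0.5322, -0.2226, 0.2943]
tcp_rot: [178.7, -0.0, 171.9]
wrist_force: [-0.8, -0.4, -8.4]
opening: 0.0208
grasp_force: 111.2
t 22.0 q [ 0.024 -0.001 -0.001] side/top [0.021 0.032] [3605, 1772] roll 0.023037988671757624 1.319979519361913 phi 0.04684200342365309 car [ 0.532 -0.221  0.23 ] yaw -8.06795811855139 pitch 0.00043538081079041985
now(after cams) q 0.02959306910854727 phi 0.0526310577803049
rolls [-4.    -4.    -4.     0.859  0.859] d [-5.32  -5.32  -5.32  -0.461 -0.461] q [0.03  0.021 0.009 0.001 0.001]
rolls [-3.    -3.    -3.    -3.     0.859] d [-4.32  -4.32  -4.32  -4.32  -0.461] q [0.031 0.025 0.017 0.008 0.002]
```

```bash
python3 -m jog '[{"rotation":[-5.3,0.74,0],"translation":[0,0,-8],"grip":5},{"rotation":[-5.3,0.74,0],"translation":[0,0,-24],"grip":5},{"rotation":[-5.3,0.74,0],"translation":[1,-1,-42],"grip":5},{"rotation":[-0.6,0.1,0],"translation":[1,-1,-58],"grip":5},{"rotation":[-0.6,0.1,0],"translation":[1,-1,-65],"grip":5}]'; python3 m.py 6
```

```text
time: 22.6
ee_pos: [0.5325, -0.2237, 0.2272]
tcp_rot: [178.9, -0.2, 171.9]
wrist_force: [-0.4, -1.5, -8.7]
opening: 0.0208
grasp_force: 111.0
t 22.6 q [-0.006 -0.    -0.001] side/top [-0.011  0.01 ] [3114, 1403] roll 0.019156420219043534 1.0975820291302705 phi 0.013143240276221779 car [ 0.532 -0.222  0.163] yaw -8.088235822921177 pitch 0.0037966322928681966
now(after cams) q -0.00635074924790541 phi 0.012805670971138123
rolls [2.    2.    0.859 0.859 0.859 0.859] d [ 0.902  0.902 -0.238 -0.238 -0.238 -0.238] q [-0.006 -0.003 -0.002 -0.002 -0.002 -0.002]
rolls [3.    0.859 0.859 0.859 0.859 0.859] d [ 1.902 -0.238 -0.238 -0.238 -0.238 -0.238] q [-0.004 -0.001 -0.001 -0.002 -0.002 -0.002]
```

```bash
python3 -m jog '[{"rotation":[0.5,0,0],"translation":[0,0,-10],"grip":5},{"rotation":[0.3,0,0],"translation":[0,0,-32],"grip":5},{"rotation":[0,0,0],"translation":[0,0,-58],"grip":5},{"rotation":[0,0,0],"translation":[0,0,-84],"grip":5},{"rotation":[0,0,0],"translation":[0,0,-108],"grip":5},{"rotation":[-0.3,0,0],"translation":[0,0,-126],"grip":5},{"rotation":[-0.7,0.1,0],"translation":[0,0,-138],"grip":5},{"rotation":[-1.1,0.15,0],"translation":[0,0,-145],"grip":5}]'; python3 m.py 5
```

```text
time: 23.5
ee_pos: [0.5331, -0.2227, 0.0836]
tcp_rot: [-179.8, -0.1, 172.0]
wrist_force: [-0.3, -0.4, -8.0]
opening: 0.0209
grasp_force: 111.2
t 23.5 q [-0.023 -0.001 -0.01 ] side/top [-0.19  -0.165] [2470, 906] roll -0.004298503837971862 -0.24628612813657397 phi -0.0274922066201735 car [ 0.533 -0.223  0.02 ] yaw -7.992227975102491 pitch 0.0013637621320812254
now(after cams) q -0.030919023660583828 phi -0.03521752749855569
rolls [5.77  9.    2.984 0.859 0.859] d [6.016 9.246 3.23  1.106 1.106] q [-0.033 -0.02  -0.005 -0.002 -0.002]
rolls [5.    5.    5.    5.    0.859] d [5.246 5.246 5.246 5.246 1.106] q [-0.034 -0.027 -0.019 -0.01  -0.003]
```

```bash
sed -i 's/Q\[:,2\]>.10)/Q[:,2]>.18)/' lean.py; python3 -m jog '[{"rotation":[0.3,0,0],"translation":[0,0,-3],"grip":5},{"rotation":[0.3,0,0],"translation":[0,0,-7],"grip":5},{"rotation":[0.3,0,0],"translation":[0,0,-9.5],"grip":5},{"rotation":[0.3,0,0],"translation":[0,0,-11],"grip":5},{"rotation":[0.3,0,0],"translation":[0,0,-11.5],"grip":5}]'; python3 m.py 5
```

```text
time: 24.1
ee_pos: [0.5331, -0.223, 0.0727]
tcp_rot: [179.9, -0.1, 172.0]
wrist_force: [-0.1, -0.4, -8.8]
opening: 0.0206
grasp_force: 111.0
t 24.1 q [ 0.079 -0.001 -0.002] side/top [0.054 0.061] [1294, 347] roll 0.001467516970765377 0.08408252878867951 phi 0.08096010741092183 car [ 0.533 -0.223  0.009] yaw -8.008139568118246 pitch 0.0017227252865168463
now(after cams) q 0.09148450696915138 phi 0.09295202393991675
rolls [ -5.932 -11.948 -12.     -5.984   0.032] d [ -6.016 -12.032 -12.084  -6.068  -0.052] q [0.098 0.088 0.064 0.042 0.035]
rolls [ -5.932 -11.948 -13.     -6.984  -0.968] d [ -6.016 -12.032 -13.084  -7.068  -1.052] q [0.098 0.088 0.063 0.038 0.027]
```

```bash
python3 -m jog '[{"rotation":[0,0,0],"translation":[0,0,-0.7],"grip":5},{"rotation":[0,0,0],"translation":[0,0,-1.2],"grip":5},{"rotation":[0,0,0],"translation":[0,0,-1.5],"grip":5},{"rotation":[0,0,0],"translation":[0,0,-1.5],"grip":5}]'; python3 m.py 3|head -1
```

```text
time: 24.6
ee_pos: [0.5333, -0.2229, 0.0721]
tcp_rot: [179.9, -0.0, 172.0]
wrist_force: [-3.5, 2.3, 2.1]
opening: 0.0209
grasp_force: 112.4
t 24.6 q [ 0.081 -0.001 -0.002] side/top [0.054 0.068] [1293, 344] roll 0.001229437215868362 0.07044156364557146 phi 0.08241859703926588 car [ 0.533 -0.223  0.008] yaw -8.001711776154464 pitch 0.0008345155175180086
```

Contact made, tool resting within the posts. Release gently and retreat straight up.

```bash
python3 -m jog '[{"rotation":[0,0,0],"translation":[0,0,0],"grip":24},{"rotation":[0,0,0],"translation":[0,0,0],"grip":32},{"rotation":[0,0,0],"translation":[0,0,0],"grip":45},{"rotation":[0,0,0],"translation":[0,0,0],"grip":60},{"rotation":[0,0,0],"translation":[0,0,0],"grip":75},{"rotation":[0,0,0],"translation":[0,0,0],"grip":75},{"rotation":[0,0,0],"translation":[0,0,0],"grip":75},{"rotation":[0,0,0],"translation":[0,0,10],"grip":75},{"rotation":[0,0,0],"translation":[0,0,30],"grip":75},{"rotation":[0,0,0],"translation":[0,0,60],"grip":75},{"rotation":[0,0,0],"translation":[0,0,90],"grip":75},{"rotation":[0,0,0],"translation":[-10,0,120],"grip":75},{"rotation":[0,0,0],"translation":[-30,0,150],"grip":75},{"rotation":[0,0,0],"translation":[-60,0,180],"grip":75},{"rotation":[0,0,0],"translation":[-90,0,190],"grip":75},{"rotation":[0,0,0],"translation":[-120,0,190],"grip":75},{"rotation":[0,0,0],"translation":[-120,0,190],"grip":75}]' 40; python3 - <<'E'
from h import *
np.set_printoptions(precision=4,suppress=True)
C=[cloud(n) for n in ['side','top','side']]
save(np.hstack([cv2.resize(C[0][0],(400,300)),cv2.resize(C[1][0],(400,300))]),'e.png')
save(cv2.resize(C[2][0][150:384,130:400],(800,600)),'f.png')
for k in (0,1):
    X=C[k][2].reshape(-1,3)
    for nm,c,r,z0,z1 in [('fin',(.533,-.223),.05,.1,.125),('ballast',(.428,-.208),.06,.045,.065),('postst',(.652,-.24),.09,.165,.182),('tooltop',(.652,-.24),.07,.235,.3)]:
        m=(np.hypot(X[:,0]-c[0],X[:,1]-c[1])<r)&(X[:,2]>z0)&(X[:,2]<z1); Q=X[m]
        if len(Q)>10: print(k,nm,len(Q),np.median(Q[:,2]),cv2.minAreaRect((Q[:,:2]*1000).astype(np.float32)))
for t in ['jar_lid','tape_roll','cleaner_can']:
    for a in spotter.mark_of('side',t)[:1]: print(t,a)
E
```

```text
time: 26.4
ee_pos: [0.4109, -0.2229, 0.2637]
tcp_rot: [180.0, 0.0, 171.9]
wrist_force: [0.8, -0.2, 0.4]
opening: 0.0753
grasp_force: 0.0
0 fin 359 0.11093371437580268 ((532.9723510742188, -225.4954833984375), (23.533226013183594, 49.17170333862305), 84.0521240234375)
0 ballast 1161 0.053962668881886056 ((428.37396240234375, -209.28204345703125), (85.92222595214844, 60.82878875732422), 80.73839569091797)
0 postst 261 0.17611763557631588 ((644.9255981445312, -275.454833984375), (41.58983612060547, 51.48705291748047), 79.60250091552734)
0 tooltop 694 0.2509512599617989 ((648.71728515625, -258.4881286621094), (48.493595123291016, 45.20960235595703), 26.32240104675293)
1 fin 243 0.11097641398714342 ((532.9070434570312, -222.81231689453125), (23.49699592590332, 48.674156188964844), 82.39619445800781)
1 ballast 724 0.053332680972641655 ((429.13043212890625, -207.03976440429688), (85.66236877441406, 60.35192108154297), 81.95425415039062)
1 postst 206 0.17538202526703905 ((647.2393798828125, -237.8901824951172), (113.7598876953125, 42.470001220703125), 73.944091796875)
1 tooltop 500 0.25058487450910727 ((648.5989990234375, -251.7745361328125), (49.91316223144531, 46.648555755615234), 13.138875961303711)
jar_lid {'uv': [188.8, 235.5], 'confidence': 0.79}
tape_roll {'uv': [255.5, 227.4], 'confidence': 0.74}
cleaner_can {'uv': [334.9, 217.8], 'confidence': 0.83}
```

View pics/f.png

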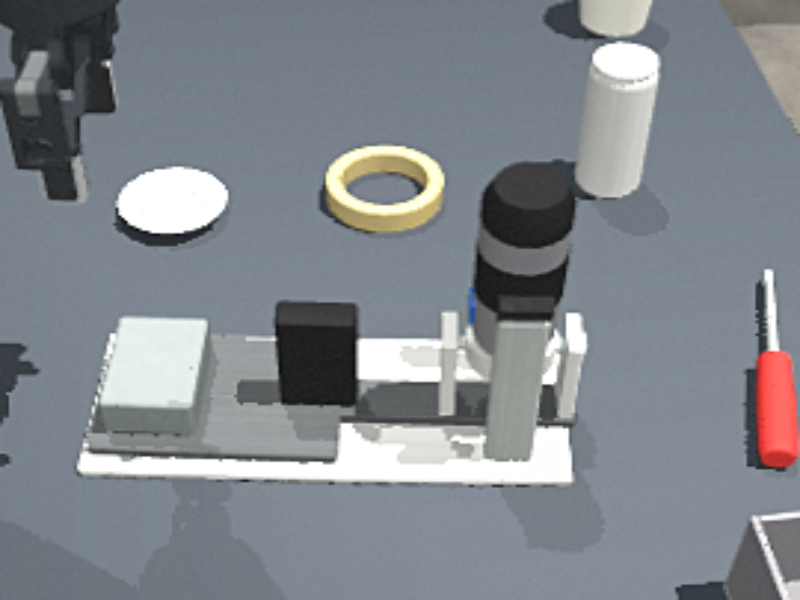

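The carrier stands flat and aligned on the plate, with the ballast at (155,370), the fin at (317,350) and the tool between the posts at (525,270). The gripper is clear, so I am handing in.

```bash
python3 -c "
from workcell import bot
print(bot.job_done())"
```

```text
the job is handed in; nothing more can be done
None
```

The carrier is parked flat and straight on the dock with the tool between the posts, released and handed in at about 26.6 s; I got no pass/fail result back. By my measurements the 4 s balance and 2 s steady hold were met, and the tool now leans about 0.1 rad against a post.

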